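# Tuck the gift box flap under its lip

## Robot

A 6-joint arm with a two-finger parallel gripper is mounted at the origin on a cart in front of the work surface, level with it; the furniture and walls round the work are solid. World frame = base frame: x ahead of the robot, y to its left, z up, the work surface at z = 0. Lengths are in mm, angles in rad, forces in N, time in s.
With the tool pointing down it reaches from about 375 to 925 mm from the base axis. Payload 5.7 kg.
Tool frame: the origin (TCP) lies between the finger pads; the fingertips stand 8 mm ahead of it and the grasp point (between the pads) lies 11 mm behind it (env.tcp_to_tips is the distance from the TCP to the fingertips, in mm); y points along the fingers, z is the direction in which the jaws open and shut, and the axes are right-handed (so a half turn about y gives the same grasp; the last joint's range is limited). The gripper opens to 85 mm and grips with 20 to 120 N. Pads are 22 mm wide; open, the fingers measure 114 mm over their backs; the gripper's body (76 mm by 85 mm) begins 54 mm behind the grasp point. The pads swing forward as they close: fully open they stand 13 mm farther back than shut.
Start: joints at [-1.318, 0.359, 1.51, -0, 1.272, -0.115], TCP at [215.721, -559.847, 239.267] pointing down, gripper open.
Joint ranges: [-2.97, 2.97], [-1.01, 2.36], [0.21, 2.38], [-0.96, 4.11], [0.2, 2.71], [-2.98, 2.98]. Speed limits (rad/s): [2.39, 2.39, 3.14, 3.14, 3.14, 3.14].

## Interface

Orientations are given as a unit quaternion [w, x, y, z].
In Python, from bench import env gives the robot as it stands.
- The arm moves only by the tool move_arm, never from a script. Its arguments are lists of equal length, an entry for each row: "rot": the turn, a rotation vector about the tool's x, y, z in degrees, a list of three; "xyz": the shift along the tool's x, y, z in m, a list of three; "hand": the gripper command: -1 is fully open, 1 is shut, values between are in proportion. In form: {"rot": [[rx, ry, rz], ...], "xyz": [[dx, dy, dz], ...], "hand": [hand, ...]}. A call has 1 to 5 rows; each row is the pose to reach, as a shift and turn from the pose commanded when the call began, along the tool's axes at that moment; what a row does not reach only later rows make up. A row lasts 1/10 s, in which the tool goes at most 50 mm and 8.59 degrees, less where a joint would pass 70% of its speed; a pose out of reach is approached as far as the arm can. A call with a gripper value outside its range is refused whole. The fingers move at their own pace and stop on an object; the grip force is fixed at half the most. Time passes only in rows, so rows that repeat a pose let the fingers close. It gives the time, the measured TCP pose, the force and the opening at its end, in the units of the state.
- env.state(): the state, without advancing time (a new reading comes with each control period).
- env.camera(name): name is "scene" or "side" or "wrist"; returns a dict with "frame" (480x640x3 uint8, red, green, blue), "vfov" (degrees; the focal length in pixels is half the picture's height over the tangent of half this angle, whatever the lens; pixels are square), "cx", "cy" (the principal point, pixels), "dist_coeffs" ([k1, k2, p1, p2, k3] as OpenCV has them; the pictures are not rectified), "world_to_cam" (4x4, takes a point from world to camera coordinates). Camera axes: x right, y down, z forward; pixel columns grow to the right and rows downward; lengths in mm; the calibration is good to about 2 mm. A picture is of the moment at which its call begins. There is no depth.
- env.hand_in(): hands the job in, once; it reports no verdict.
The state is a dict: "t": time; "qpos": joint angles; "joint_velocities": joint speeds; "tau": joint torques, N m; "ee_pos": TCP position; "ee_rot": TCP orientation; "contact_force": force on the tool from outside, world axes, zero at the start; "wrist_torque": the same for the moment, N m; "finger_gap": opening from 0.0 (shut) to 1.0 (fully open).
Only numpy, scipy, OpenCV 4.12 (cv2) and the standard library are available. Lean on these libraries where they do the work, as an engineer would, in place of code of your own. Each camera call takes 0.05 s, during which the arm holds its last target.

## Task

Close the open wooden gift box of chocolates: fold its raised hinged flap over onto the box, then, keeping it pressed flat, push it forward so that its free edge slides fully under the steel retaining lip and stays there by itself. Do it by pushing with the fingertips only: lift nothing, leave the box standing about where it is, do not disturb the things beside it, and finish clear of everything.

Things in the scene. Friction and masses are not known exactly. Their poses are not given: they have to be found in the camera images.
- gift_box: Loose open wooden box, 150 x 110 mm, walls 44 mm high, about 0.9 kg, six truffles inside. Origin: centre of its underside. Its +x points from the hinge end to the lip end, y across, z up. Slotted steel hinge cheeks stand at y = +-52 mm, x -75 to -35 mm, tops 55 mm up. It can shift on the counter (friction about 0.6).
- flap (a joint): Angle of the pale wooden flap, rad: 0 = flat over the box, pi/2 = upright; starts raised, 0.9 to 1.4. 118 mm long from hinge to free edge, 94 mm wide, 4 mm thick; flat, its top face is 48.7 mm above the box's underside. A soft spring (at most 0.1 N m, rest at 1.3 rad) lifts it again if let go untucked. Tucked, it rests up against the lip at about 0.03 rad.
- flap_slide (a joint): Travel of the hinge pin in its slots, m: 0 = back, 0.015 = fully forward to the lip; starts at 0 to 0.003. The flap moves with it along the box's +x; it stays where it is left (friction about 2.5 N). Up to about 0.006 the flat flap's free edge is clear of the lip; at 0.015 it is 9 mm under it.
- flap_hinge (a point): Centre of the hinge pin, which runs along the box's y, 46.7 mm above the box's underside, at x = -66 mm in the box's frame plus the flap_slide travel. The point's x axis lies along the flap from hinge to free edge, z is normal to the flap (up when flat).
- flap_bar (a point): Middle of the hinge-side face of the grip bar, a raised ridge across the flap's top face (60 mm wide, 6 mm thick, 6 mm high). 87 mm from the hinge; the point lies 3 mm above the top face. Pushing here towards the lip slides the flap forward.
- flap_edge (a point): Middle of the flap's free edge, at its top face, 118 mm from the hinge.
- lip_edge (a point): Middle of the free edge of the steel lip, at its underside: 58 mm in +x of the box's origin, 51.5 mm above the box's underside. The lip is 64 mm wide, 3.5 mm thick (top 55 mm up), stands on the middle of the box's +x wall and reaches back over the opening. Its axes are the box's.
- tape_a: Bystander: roll of brown packing tape lying flat, 94 mm wide, 48 mm high, loose on the -y side of the gift box. Origin: centre of its underside.
- stamp: Bystander: small wooden hand stamp, 25 x 34 x 59 mm, loose on the -y side. Origin: centre of its underside.
- pastille_tin: Bystander: round tin, 70 mm wide, 36 mm high, loose on the +y side. Origin: centre of its underside.

How it is judged (in metres and radians):
On the way, in this order (a step that is already met when the one before it is completed fails the run):
1. the flap is folded down flat with its free edge still short of the lip (value of joint flap below 0.07 rad and value of joint flap_slide below 0.008 m), for 0.05 s.
2. the flap's edge is slid under the lip (value of joint flap below 0.05 rad and value of joint flap_slide above 0.011 m), for 0.2 s.
At the end, for the whole second after the job is handed in: The flap lies folded (under 0.05 rad) with its free edge at least 4 mm under the lip (slide past 0.011 m), held there by the lip alone; the box stands level and at rest on the counter within 40 mm of where it was, and the things beside it are within 20 mm of where they stood (all of step 2 and x of flap_edge in the frame of lip_edge above 0.004 m and z of flap_edge in the frame of lip_edge below 0.002 m and velocity of joint flap below 0.05 rad/s and angle between gift_box's own z axis and vertical below 0.05 rad and height (world z) of gift_box below 0.006 m and distance of gift_box from where it was at the start of the episode below 0.04 m and linear speed of gift_box below 0.02 m/s and distance of each of tape_a, stamp, pastille_tin from where it was at the start of the episode below 0.02 m); the robot touches nothing.
It fails at once if the gift box is lifted or tipped (height (world z) of gift_box above 0.012 m or angle between gift_box's own z axis and vertical above 0.15 rad).
It fails at once if the gift box is shoved more than 40 mm (distance of gift_box from where it was at the start of the episode above 0.04 m).
It fails at once if a thing beside the box is moved more than 20 mm, lifted or knocked over (distance of any of tape_a, stamp, pastille_tin from where it was at the start of the episode above 0.02 m or angle between any of tape_a, stamp, pastille_tin's own z axis and vertical above 0.3 rad or height (world z) of any of tape_a, stamp, pastille_tin above 0.012 m).
It also fails if it takes over 38 s, if anything falls off the work surface, if the arm or the gripper's body presses on something with over 40 N, if the wrist force passes 120 N, or if a joint passes its speed limit or range.

## Working session

There is one attempt and no reset: what is moved stays moved. The work goes in short steps, Python scripts to look and compute and a tool call to move; the robot and the scene stay as the last step left them, time stands still between calls to the robot, and variables do not carry over. Pictures are saved under pics/ and viewed, and the job is handed in when it is done.

Besides the shell and the picture viewer there is one more tool, called after "Emit:" as a command line: name --argument value ..., lists and objects as JSON in quotes. move_arm: Moves the arm, as the interface text tells. Its arguments: {"type":"object","properties":{"rot":{"type":"array","items":{"type":"array","items":{"type":"number"}}},"xyz":{"type":"array","items":{"type":"array","items":{"type":"number"}}},"hand":{"type":"array","items":{"type":"number"}}},"required":["rot","xyz","hand"]}

```bash
ls; mkdir -p pics; python3 - <<'E'
from bench import env
import cv2
print(env.state())
for n in ["scene","side","wrist"]:
    c=env.camera(n); cv2.imwrite(f"pics/{n}0.png",c["frame"][:,:,::-1])
    print(n,c["vfov"],c["cx"],c["cy"],c["dist_coeffs"],c["world_to_cam"])
E
```

```text
pics
{'t': 0.0, 'qpos': array([-1.31810681e+00,  3.59503284e-01,  1.51147456e+00, -1.21581321e-05,
        1.27248269e+00, -1.15095801e-01]), 'joint_velocities': array([-0.00090789,  0.00117519,  0.00042687,  0.00070458, -0.00075681,
        0.00043258]), 'tau': array([-1.27214840e-03, -5.27625275e+01, -2.78616375e+01, -5.37773412e-04,
        1.28443656e-02, -1.03093436e-05]), 'ee_pos': array([ 215.54903196, -559.21270433,  238.43856084]), 'ee_rot': array([ 0.12925181, -0.1293508 ,  0.69584251, -0.69452541]), 'contact_force': array([-0.93312981, -0.11701038, -1.06992362]), 'wrist_torque': array([0.03429204, 0.01286798, 0.05786038]), 'finger_gap': 0.9996410406338598}
scene 56.489442638767144 324.3260069083223 237.5798064525278 [-0.01970829  0.          0.          0.          0.        ] [[-8.51483687e-01 -5.24115807e-01  1.66778814e-02  4.85574418e+02]
 [-2.28036753e-01  3.41455887e-01 -9.11815287e-01  1.93887609e+02]
 [ 4.72202044e-01 -7.80199012e-01 -4.10261784e-01  6.02791131e+02]
 [ 0.00000000e+00  0.00000000e+00  0.00000000e+00  1.00000000e+00]]
side 54.908120346671694 322.93583768561 238.05833340306066 [-0.05737868  0.          0.          0.          0.        ] [[-9.91538688e-01 -1.29598274e-01 -7.43754384e-03  5.54481762e+02]
 [-7.20621990e-02  5.97184028e-01 -7.98860611e-01  1.05499368e+02]
 [ 1.07972538e-01 -7.91565237e-01 -6.01470205e-01  8.24007889e+02]
 [ 0.00000000e+00  0.00000000e+00  0.00000000e+00  1.00000000e+00]]
wrist 69.6689651859635 315.2351583722705 235.0618264169541 [-0.00983381  0.          0.          0.          0.        ] [[ 3.58319495e-01 -9.33597707e-01 -1.56898616e-03 -5.98563519e+02]
 [-8.82287840e-01 -3.39175030e-01  3.26386990e-01 -4.09196809e+01]
 [-3.05246306e-01 -1.15566524e-01 -9.45234929e-01  3.82692738e+02]
 [ 0.00000000e+00  0.00000000e+00  0.00000000e+00  1.00000000e+00]]
```

View pics/scene0.png

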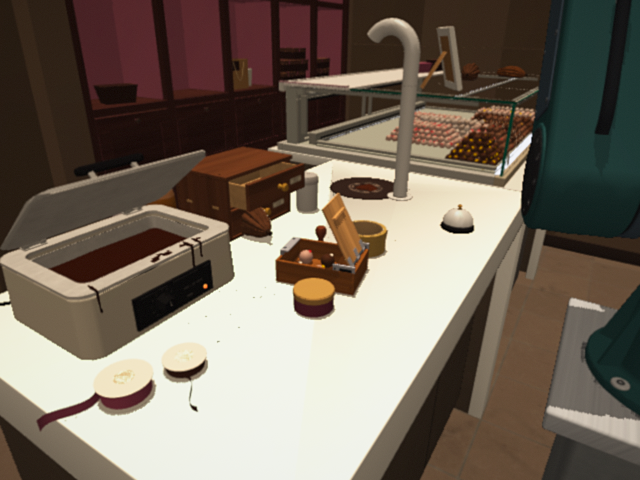

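View pics/side0.png

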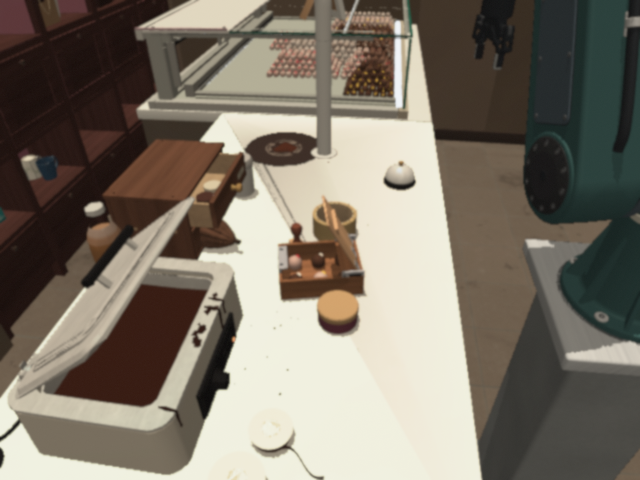

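View pics/wrist0.png

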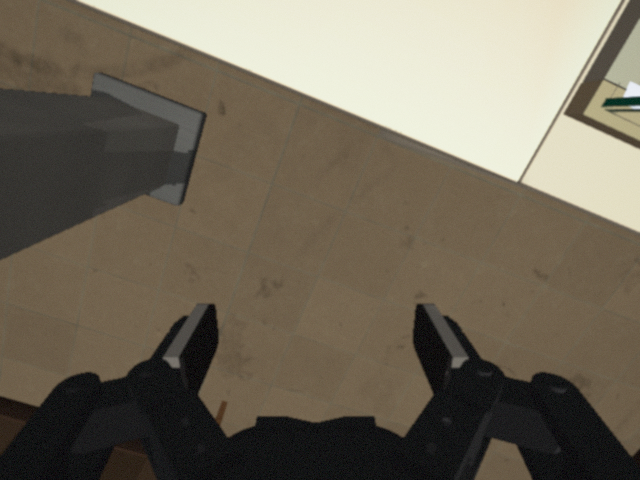

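The box is at about (323,262) in the scene view. The hinge end is on the right, nearest the robot, and the lip is at the left. The pastille tin is in front at (314,296), with the tape roll and stamp behind. I'll zoom in.

```bash
cat > h.py <<'E'
import numpy as np, cv2
from bench import env
def K(c):
    f=240/np.tan(np.radians(c["vfov"]/2)); return np.array([[f,0,c["cx"]],[0,f,c["cy"]],[0,0,1.]])
def proj(c,P):
    P=np.atleast_2d(np.array(P,float)); T=np.array(c["world_to_cam"])
    r,_=cv2.Rodrigues(T[:3,:3]); return cv2.projectPoints(P,r,T[:3,3],K(c),np.array(c["dist_coeffs"]))[0].reshape(-1,2)
def unproj(c,uv,z):
    T=np.array(c["world_to_cam"]); p=cv2.undistortPoints(np.array([[uv]],float),K(c),np.array(c["dist_coeffs"]))[0,0]
    d=T[:3,:3].T@np.array([p[0],p[1],1]); o=-T[:3,:3].T@T[:3,3]; return o+d*(z-o[2])/d[2]
def crop(c,name,x0,y0,w,h,s):
    im=c["frame"][y0:y0+h,x0:x0+w,::-1]; im=cv2.resize(im,None,fx=s,fy=s,interpolation=cv2.INTER_CUBIC)
    for k in range(0,w,20): cv2.putText(im,str(x0+k),(k*s,10),0,.35,(0,0,255),1); cv2.line(im,(k*s,12),(k*s,18),(0,0,255),1)
    for k in range(0,h,20): cv2.putText(im,str(y0+k),(0,k*s+4),0,.35,(0,0,255),1)
    cv2.imwrite("pics/"+name,im)
E
python3 - <<'E'
from h import *
c=env.camera("scene");crop(c,"sc1.png",255,180,150,150-30,5)
c=env.camera("side");crop(c,"si1.png",255,190,130,145,4)
E
```

```text
(no output)
```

View pics/sc1.png

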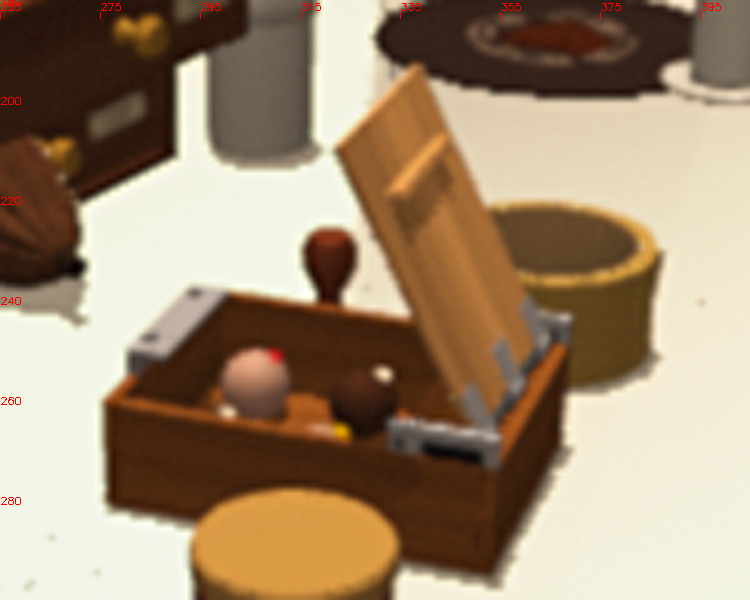

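View pics/si1.png

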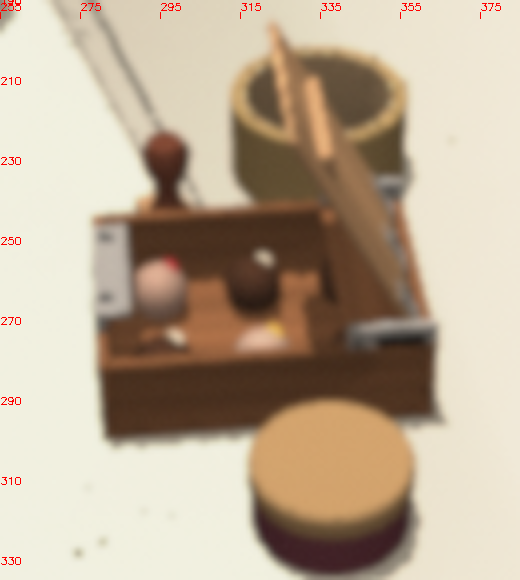

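```bash
cat > fit.py <<'E'
from h import *
from scipy.optimize import least_squares
cs={n:env.camera(n) for n in("scene","side")}
def box(p,P):
    c,s=np.cos(p[2]),np.sin(p[2]); P=np.atleast_2d(P); return np.c_[p[0]+c*P[:,0]-s*P[:,1],p[1]+s*P[:,0]+c*P[:,1],P[:,2]]
def flap(a,u,y,n,sl=.0): # u along, n normal from pin
    return [-66+sl+u*np.cos(a)-n*np.sin(a), y, 46.7+u*np.sin(a)+n*np.cos(a)]
obs=[("scene",(75,55,44),(276.2,260)),("scene",(-75,55,0),(353.4,295.4)),("scene",(75,55,0),(276.6,280.6)),
("scene",(-75,-55,0),(367.4,270)),("scene",(-75,-55,44),(368.6,249)),
("side",(75,55,44),(280.8,281.2)),("side",(75,55,0),(281.8,299.5)),("side",(-75,55,0),(364.2,294.5)),("side",(75,-55,44),(279.3,244.3))]
fobs=[("scene",-47,(339,193)),("scene",47,(323,210))]
def res(p):
    r=[]
    for n,P,uv in obs: r+=list(proj(cs[n],box(p,P))[0]-uv)
    for n,y,uv in fobs: r+=list(proj(cs[n],box(p,flap(p[3],118,y,2,1.5)))[0]-uv)
    return np.array(r)
if __name__=="__main__":
    print(unproj(cs["scene"],(353.4,295.4),0),unproj(cs["side"],(364.2,294.5),0))
    s=least_squares(res,[500,-100,0,1.1],x_scale=[10,10,.1,.1],loss="soft_l1"); print(s.x,res(s.x).reshape(-1,2).round(1))
    p=s.x
    for n,uv,z in[("scene",(314.2,290),36),("side",(337.5,306),36),("side",(334,218),48)]: print(n,unproj(cs[n],uv,z))
    print("stamp",unproj(cs["side"],(296,240),0),unproj(cs["side"],(296,224),59),unproj(cs["scene"],(320.5,227),59))
    np.save("p.npy",p)
    L=[("scene",255,180,150,120,5),("side",255,190,130,145,4)]
    for n,x0,y0,w,h,k in L:
        im=cv2.resize(cs[n]["frame"][y0:y0+h,x0:x0+w,::-1],None,fx=k,fy=k,interpolation=cv2.INTER_CUBIC)
        for Q in([(a*75,b*55,z) for z in(0,44) for a,b in((1,1),(1,-1),(-1,-1),(-1,1),(1,1))],
                 [flap(p[3],u,y,2,1.5) for u,y in((0,47),(118,47),(118,-47),(0,-47))],[(58,-32,51.5),(58,32,51.5)]):
            q=((proj(cs[n],box(p,Q))-[x0,y0])*k).astype(int); cv2.polylines(im,[q.reshape(-1,1,2)],False,(0,255,0),1)
        cv2.imwrite(f"pics/fit_{n}.png",im)
E
python3 fit.py
```

```text
[478.57172059  50.9625333    0.        ] [477.15674263  51.87440975   0.        ]
[5.61622154e+02 1.47349646e+01 2.19496920e-01 1.07938339e+00] [[-0.5 -0.1]
 [ 0.8  0.6]
 [-0.2  0.4]
 [ 1.7 -1.6]
 [ 1.8 -0.7]
 [-0.9  0.9]
 [-0.3  0.8]
 [ 0.4  0.1]
 [-0.3 -0.9]
 [ 0.1 -0.5]
 [-0.6 -0.9]]
scene [514.18400554 124.01473103  36.        ]
side [518.74655455 121.96531712  36.        ]
side [ 551.00601046 -114.71473657   48.        ]
stamp [628.34095907 -94.03692677   0.        ] [621.36000841 -69.16131794  59.        ] [618.24653509 -61.06523706  59.        ]
```

View pics/fit_scene.png

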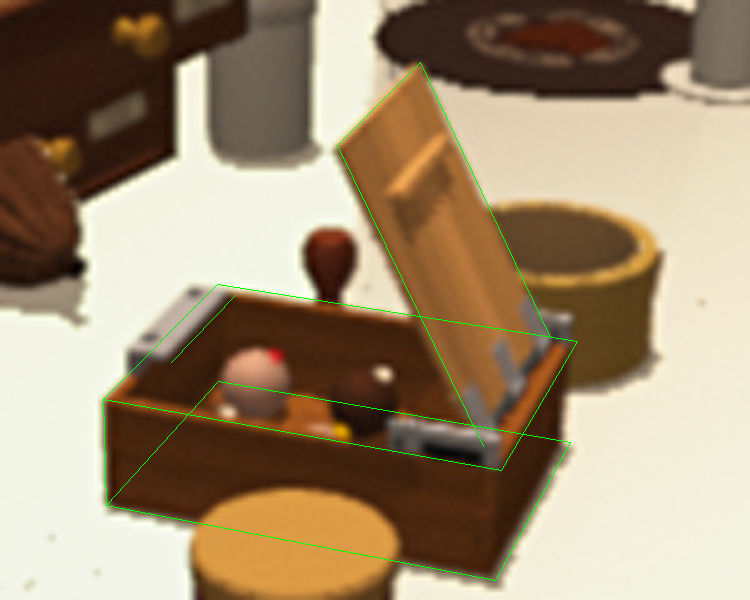

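View pics/fit_side.png

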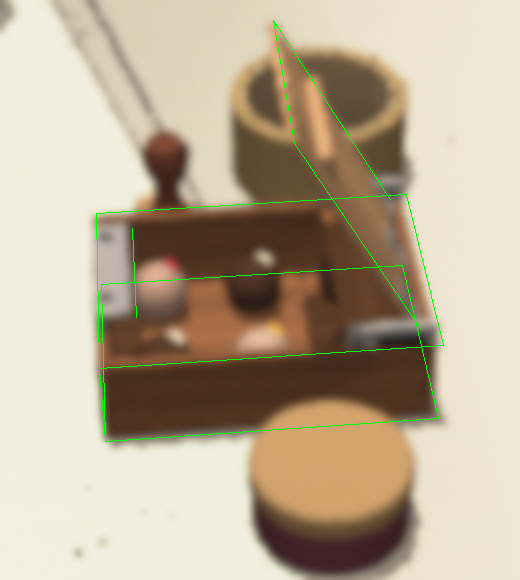

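```bash
python3 - <<'E'
from h import *
from scipy.spatial.transform import Rotation as R
a=env.camera("scene");b=env.camera("side")
print("faucet",unproj(a,(400,195),0),unproj(b,(325,153),0))
print("bell",unproj(a,(458,230),0),unproj(b,(400,184),0))
print("counter front edge",unproj(b,(438,140),0),unproj(b,(470,400),0))
# faucet top: column above base
q=unproj(a,(400,195),0)
for z in(200,300,400,500):print(z,proj(a,[q[0],q[1],z]),proj(b,[q[0],q[1],z]))
w,x,y,z=env.state()["ee_rot"];r=R.from_quat([x,y,z,w]);print(r.as_matrix().round(3))
E
```

```text
faucet [ 626.86588799 -511.77737004    0.        ] [ 618.66930517 -499.31771164    0.        ]
bell [ 408.74913748 -347.97424627    0.        ] [ 411.75691648 -352.35556392    0.        ]
counter front edge [ 299.48676719 -623.30121221    0.        ] [312.15049967 252.40083477   0.        ]
200 [[406.23475997 125.30973627]] [[322.06150669  80.09385995]]
300 [[409.63666405  86.94768115]] [[321.71370777  39.55966024]]
400 [[413.24702291  45.96439389]] [[321.33145433  -4.92539691]]
500 [[417.08061202   2.1301136 ]] [[320.91113645 -53.75683786]]
[[-0.933  0.     0.36 ]
 [-0.36   0.    -0.933]
 [-0.    -1.    -0.   ]]
```

```bash
cat > mv.py <<'E'
import sys
from h import *
from scipy.spatial.transform import Rotation as R
p=np.load("p.npy"); yaw=p[2]
bx=np.array([np.cos(yaw),np.sin(yaw),0]); by=np.array([-np.sin(yaw),np.cos(yaw),0])
Rt=np.c_[-bx,[0,0,-1.],-by]
def st():
    s=env.state(); w,x,y,z=s["ee_rot"]; return s,R.from_quat([x,y,z,w])
def cmd(xb,yb,z):  # target of TCP, box x,y, world z
    s,r=st(); T=np.array([p[0],p[1],0])+xb*bx+yb*by+[0,0,z]
    d=r.inv().apply(T-s["ee_pos"])/1000; rv=(r.inv()*R.from_matrix(Rt)).as_rotvec(degrees=True)
    print("target",T.round(1),"xyz",d.round(4),"rot",rv.round(2))
def here():
    s,r=st(); d=s["ee_pos"]-[p[0],p[1],0]; print("t",s["t"],"box-frame tcp",(d@bx).round(1),(d@by).round(1),d[2].round(1),"F",(s["contact_force"]@bx).round(1),(s["contact_force"]@by).round(1),s["contact_force"][2].round(1),"gap",s["finger_gap"].round(2), "rotmat x",r.as_matrix()[:,0].round(3))
if __name__=="__main__":
    here()
    a=list(map(float,sys.argv[1:]))
    for i in range(0,len(a),3): cmd(*a[i:i+3])
E
python3 mv.py -96 0 239  -96 0 117
```

```text
Traceback (most recent call last):
  File "mv.py", line 16, in <module>
    here()
    ~~~~^^
  File "mv.py", line 14, in here
    s,r=st(); d=s["ee_pos"]-[p[0],p[1],0]; print("t",s["t"],"box-frame tcp",(d@bx).round(1),(d@by).round(1),d[2].round(1),"F",(s["contact_force"]@bx).round(1),(s["contact_force"]@by).round(1),s["contact_force"][2].round(1),"gap",s["finger_gap"].round(2), "rotmat x",r.as_matrix()[:,0].round(3))
                                                                                                                                                                                                                                     ^^^^^^^^^^^^^^^^^^^^^
AttributeError: 'float' object has no attribute 'round'
```

```bash
sed -i 's/s\["finger_gap"\].round(2)/round(s["finger_gap"],2)/' mv.py; python3 mv.py -96 0 239  -96 0 117
```

```text
t 0.45 box-frame tcp -462.7 -485.4 239.2 F 0.7 -0.2 -0.2 gap 1.0 rotmat x [-0.933 -0.36  -0.   ]
target [467.9  -6.2 239. ] xyz [-4.344e-01  4.000e-04 -4.259e-01] rot [ 0.01  8.5  -0.01]
target [467.9  -6.2 117. ] xyz [-0.4344  0.1224 -0.4259] rot [ 0.01  8.5  -0.01]
```

Emit:
move_arm --rot '[[0,1,0],[0,2,0],[0,3,0],[0,4,0],[0,5,0]]' --xyz '[[-0.02,0,-0.02],[-0.05,0,-0.05],[-0.08,0,-0.08],[-0.11,0,-0.11],[-0.14,0,-0.14]]' --hand '[1,1,1,1,1]'

```text
t: 0.95
ee_pos: [296.4, -377.4, 239.4]
ee_rot: [-0.099, 0.098, -0.7, 0.7]
contact_force: [0.3, -0.3, 0.6]
finger_gap: 0.143
```

```bash
python3 mv.py -96 0 239
```

```text
t 0.95 box-frame tcp -344.2 -325.0 239.4 F 0.2 -0.3 0.6 gap 0.14 rotmat x [-0.961 -0.276 -0.   ]
target [467.9  -6.2 239. ] xyz [-0.2672  0.0004 -0.3096] rot [-0.01  3.42 -0.01]
```

Emit:
move_arm --rot '[[0,1,0],[0,2,0],[0,3,0],[0,3.4,0],[0,3.4,0]]' --xyz '[[-0.03,0,-0.035],[-0.06,0,-0.07],[-0.09,0,-0.105],[-0.12,0,-0.14],[-0.15,0,-0.175]]' --hand '[1,1,1,1,1]'

```text
t: 1.45
ee_pos: [392.2, -167.5, 239.6]
ee_rot: [-0.078, 0.078, -0.703, 0.703]
contact_force: [0.7, -0.4, -1.1]
finger_gap: 0.002
```

```bash
python3 mv.py -96 0 239
```

```text
t 1.45 box-frame tcp -205.0 -141.0 239.6 F 0.6 -0.5 -1.1 gap 0.0 rotmat x [-0.976 -0.219 -0.001]
target [467.9  -6.2 239. ] xyz [-0.1091  0.0006 -0.1409] rot [-0.03  0.06 -0.04]
```

Emit:
move_arm --rot '[[0,0,0],[0,0,0],[0,0,0],[0,0,0],[0,0,0]]' --xyz '[[-0.03,0,-0.035],[-0.06,0,-0.075],[-0.085,0,-0.11],[-0.1,0,-0.13],[-0.109,0,-0.141]]' --hand '[1,1,1,1,1]'

```text
t: 1.95
ee_pos: [467.8, -5.7, 239.5]
ee_rot: [0.079, -0.079, 0.703, -0.703]
contact_force: [0.3, -0.3, 0.2]
finger_gap: -0.0
```

```bash
python3 mv.py -96 0 117;  python3 - <<'E'
from h import *
for n in("scene","side","wrist"):
    c=env.camera(n); cv2.imwrite(f"pics/{n}2.png",c["frame"][:,:,::-1])
E
```

```text
t 1.95 box-frame tcp -96.0 0.5 239.5 F 0.2 -0.4 0.2 gap -0.0 rotmat x [-0.975 -0.222 -0.001]
target [467.9  -6.2 117. ] xyz [0.     0.1225 0.0005] rot [ 0.01  0.24 -0.04]
```

View pics/wrist2.png

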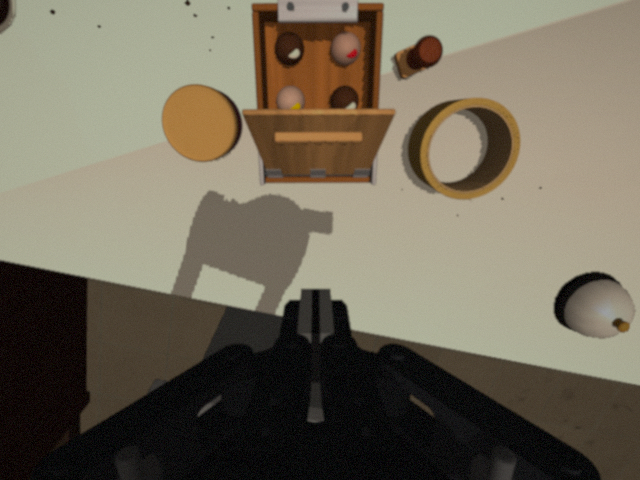

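View pics/scene2.png

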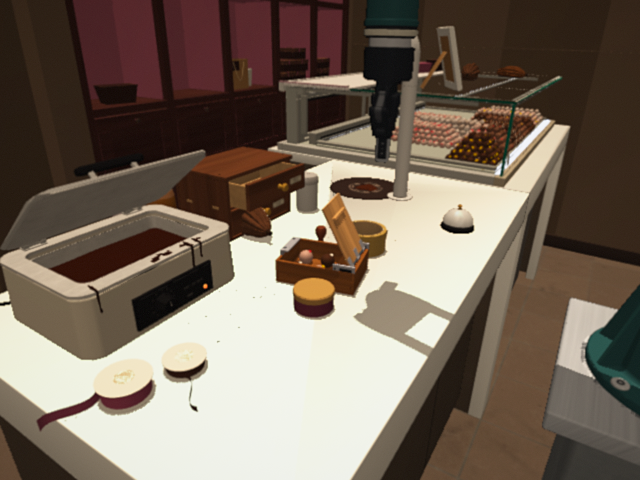

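```bash
python3 - <<'E'
from fit import *
c=env.camera("wrist");cs["wrist"]=c
crop(c,"w2.png",235,0,170,195,3)
p=np.load("p.npy")
def show(p):
  print("lip corners z44",proj(c,box(p,[(75,55,44),(75,-55,44)])).round(1).tolist(),"back z44",proj(c,box(p,[(-75,55,44),(-75,-55,44)])).round(1).tolist(),
   "lip top edge",proj(c,box(p,[(58,32,55),(58,-32,55)])).round(1).tolist(),
   "flap",proj(c,box(p,[flap(p[3],118,47,2,1.5),flap(p[3],118,-47,2,1.5)])).round(1).tolist(),
   "bar",proj(c,box(p,[flap(p[3],87,30,8,1.5),flap(p[3],87,-30,8,1.5)])).round(1).tolist())
show(p)
E
```

```text
lip corners z44 [[246.7, 4.5], [379.7, 4.5]] back z44 [[256.6, 184.3], [370.4, 184.3]] lip top edge [[273.8, 24.5], [352.5, 24.5]] flap [[235.6, 112.8], [389.5, 112.8]] bar [[269.8, 143.4], [356.0, 143.3]]
```

View pics/w2.png

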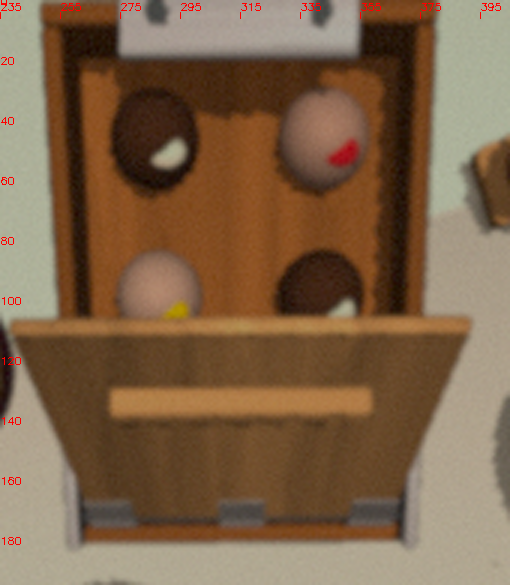

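```bash
python3 - <<'E'
from fit import *
c=env.camera("wrist");cs["wrist"]=c
W=[((75,55,44),(249.3,3)),((75,-55,44),(380,3)),((-75,55,44),(257.5,180)),((-75,-55,44),(373,180)),((58,32,55),(274.3,19)),((58,-32,55),(355,19))]
F=[(118,47,2,(239.2,111)),(118,-47,2,(391.6,111)),(87,30,8,(271.3,138.5)),(87,-30,8,(359,138.5))]
def rw(p):
    r=[]
    for P,uv in W: r+=list(proj(c,box(p,P))[0]-uv)
    for u,y,n,uv in F: r+=list(proj(c,box(p,flap(p[3],u,y,n,1.5)))[0]-uv)
    return np.array(r)
p0=np.load("p.npy")
for f in(rw,lambda p:np.r_[rw(p)/1.5,res(p)]):
    s=least_squares(f,p0,x_scale=[10,10,.1,.1],loss="soft_l1");print(s.x,f(s.x).reshape(-1,2).round(1).tolist())
np.save("p.npy",s.x)
print(unproj(c,(201,123),36),unproj(c,(470,150),48))
E
python3 mv.py -96 0 117
```

```text
[5.65586922e+02 1.38694939e+01 2.20334996e-01 1.09952440e+00] [[-1.2, -3.3], [1.5, -3.6], [0.6, 0.7], [-0.7, 0.5], [1.1, 0.6], [-0.6, 0.4], [-1.6, -0.6], [0.9, -1.0], [0.5, 2.1], [-0.6, 1.9]]
[5.63819382e+02 1.36066757e+01 2.23183107e-01 1.08254721e+00] [[-0.9, -0.4], [0.7, -0.9], [0.6, 1.8], [-0.4, 1.4], [0.5, 2.2], [-0.7, 1.9], [-1.0, -0.3], [0.3, -0.8], [0.4, 1.8], [-0.5, 1.5], [-1.0, -0.5], [0.1, -0.1], [-0.8, -0.1], [0.9, -2.2], [1.0, -1.2], [-1.9, 0.4], [-1.3, 0.4], [-0.7, -0.5], [-1.4, -1.3], [-0.5, -0.9], [-1.0, -1.4]]
[520.79712969 113.35111991  36.        ] [ 552.00787909 -136.15409573   48.        ]
t 2.4 box-frame tcp -99.5 -0.3 239.3 F -0.0 0.1 -0.0 gap 0.0 rotmat x [-0.976 -0.218  0.   ]
target [470.2  -7.6 117. ] xyz [-0.0035  0.1223 -0.0003] rot [-0.   -0.21  0.01]
```

Emit:
move_arm --rot '[[0,0,0],[0,0,0],[0,0,0],[0,0,0]]' --xyz '[[0,0.03,0],[0,0.07,0],[-0.002,0.11,0],[-0.0035,0.1225,0]]' --hand '[1,1,1,1]'

```text
t: 2.8
ee_pos: [467.8, -7.2, 113.7]
ee_rot: [0.076, -0.079, 0.703, -0.702]
contact_force: [-1.1, -0.0, -0.3]
finger_gap: -0.001
```

```bash
python3 mv.py -45 0 117; python3 - <<'E'
from fit import *
for a in np.arange(1.1,-.1,-.1):
    q=flap(a,70,0,2,1.5); print(round(a,2),"tcp xb %.1f z %.1f"%(q[0]-11,q[2]+8))
E
```

```text
t 2.8 box-frame tcp -98.2 0.9 113.7 F -1.1 0.2 -0.3 gap -0.0 rotmat x [-0.976 -0.218  0.005]
target [519.9   3.6 117. ] xyz [-0.0532 -0.0036  0.0008] rot [ 0.12 -0.19  0.29]
1.1 tcp xb -45.5 z 118.0
1.0 tcp xb -39.4 z 114.7
0.9 tcp xb -33.6 z 110.8
0.8 tcp xb -28.2 z 106.3
0.7 tcp xb -23.2 z 101.3
0.6 tcp xb -18.9 z 95.9
0.5 tcp xb -15.0 z 90.0
0.4 tcp xb -11.8 z 83.8
0.3 tcp xb -9.2 z 77.3
0.2 tcp xb -7.3 z 70.6
0.1 tcp xb -6.0 z 63.7
-0.0 tcp xb -5.5 z 56.7
-0.1 tcp xb -5.7 z 49.7
```

Emit:
move_arm --rot '[[0,0,0],[0,0,0],[0,0,0],[0,0,0],[0,0,0]]' --xyz '[[-0.01,0,0],[-0.02,0,0],[-0.03,0,0],[-0.04,0,0],[-0.04,0,0]]' --hand '[1,1,1,1,1]'

```text
t: 3.4
ee_pos: [512.3, 2.0, 117.6]
ee_rot: [-0.079, 0.077, -0.703, 0.703]
contact_force: [-0.9, -0.2, -0.4]
finger_gap: 0.001
```

```bash
python3 mv.py -45 0 117; python3 - <<'E'
from h import *
c=env.camera("scene"); crop(c,"sc3.png",255,120,150,170,4)
c=env.camera("side"); crop(c,"si3.png",255,120,150,180,4)
E
```

```text
t 3.4 box-frame tcp -52.9 0.1 117.6 F -0.9 0.0 -0.4 gap 0.0 rotmat x [-0.976 -0.22  -0.003]
target [519.9   3.6 117. ] xyz [-0.0079  0.0006  0.0001] rot [-0.05 -0.08 -0.18]
```

View pics/sc3.png

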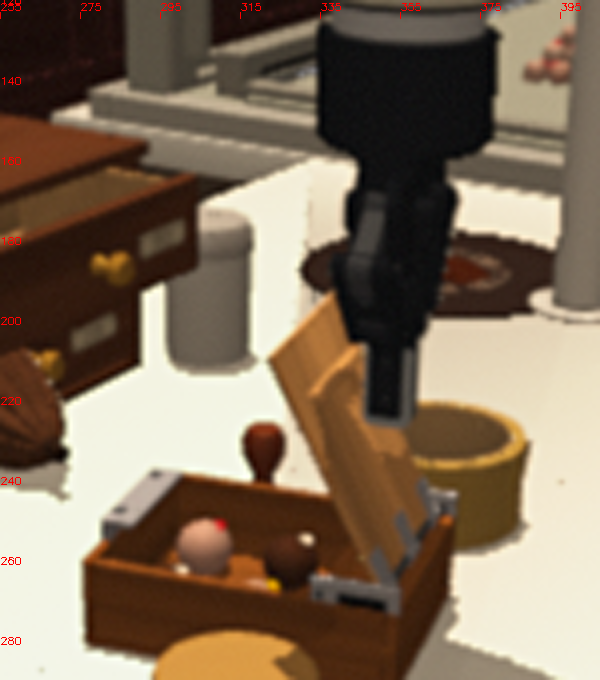

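Emit:
move_arm --rot '[[0,0,0],[0,0,0],[0,0,0],[0,0,0],[0,0,0]]' --xyz '[[-0.007,0,0],[-0.0135,0.003,0],[-0.0195,0.007,0],[-0.025,0.0115,0],[-0.03,0.0165,0]]' --hand '[1,1,1,1,1]'

```text
t: 4.0
ee_pos: [539.5, 8.5, 99.9]
ee_rot: [0.078, -0.078, 0.703, -0.703]
contact_force: [0.1, -0.2, 0.8]
finger_gap: -0.001
```

```bash
python3 mv.py -23 0 101; python3 - <<'E'
from h import *
c=env.camera("scene"); crop(c,"sc4.png",255,120,150,170,4)
E
```

```text
t 4.0 box-frame tcp -24.9 0.4 99.9 F 0.1 -0.2 0.8 gap -0.0 rotmat x [-0.976 -0.219 -0.   ]
target [541.4   8.5 101. ] xyz [-0.0019 -0.0011  0.0004] rot [ 0.   -0.11 -0.01]
```

View pics/sc4.png

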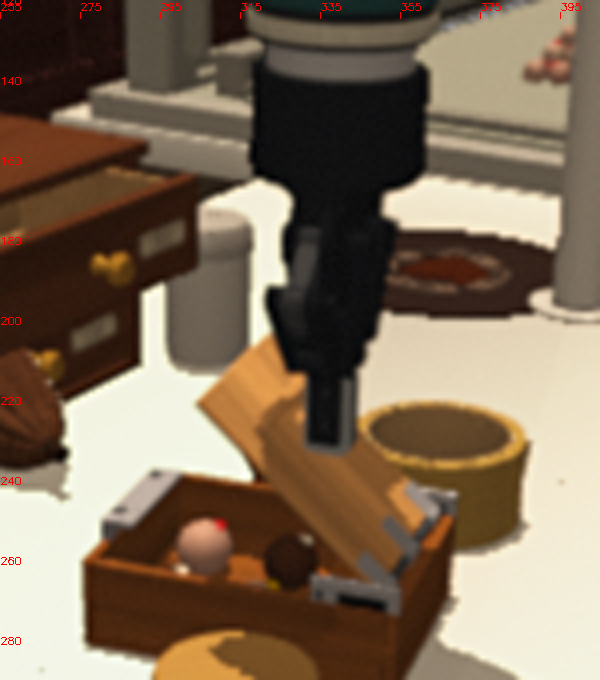

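Emit:
move_arm --rot '[[0,0,0],[0,0,0],[0,0,0],[0,0,0],[0,0,0]]' --xyz '[[-0.005,0.005,0],[-0.009,0.011,0],[-0.012,0.017,0],[-0.0145,0.023,0],[-0.0165,0.03,0]]' --hand '[1,1,1,1,1]'

```text
t: 4.55
ee_pos: [555.2, 12.1, 69.8]
ee_rot: [0.078, -0.078, 0.703, -0.703]
contact_force: [0.2, 1.0, 0.2]
finger_gap: -0.002
```

```bash
python3 mv.py -6 0 60; python3 - <<'E'
from h import *
c=env.camera("scene"); crop(c,"sc5.png",255,150,150,140,4)
E
```

```text
t 4.55 box-frame tcp -8.7 0.5 69.8 F 0.4 0.9 0.2 gap -0.0 rotmat x [-0.976 -0.219 -0.   ]
target [558.   12.3  60. ] xyz [-0.0027  0.0098  0.0005] rot [ 0.01 -0.11 -0.02]
```

View pics/sc5.png

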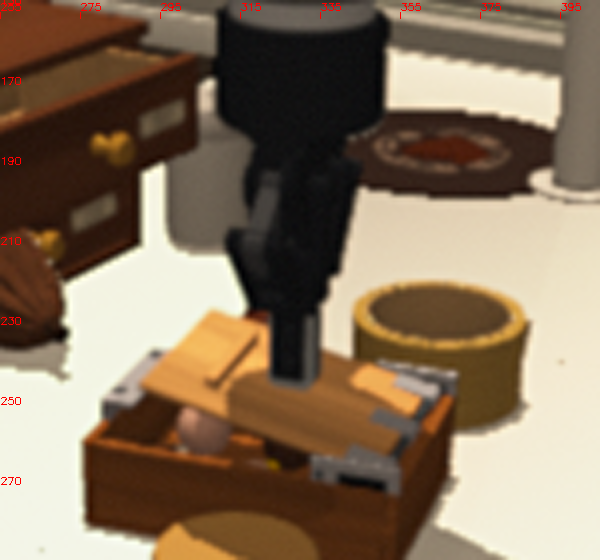

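Emit:
move_arm --rot '[[0,0,0],[0,0,0],[0,0,0],[0,0,0]]' --xyz '[[-0.001,0.006,0],[-0.002,0.011,0],[-0.002,0.0135,0],[-0.002,0.0135,0]]' --hand '[1,1,1,1]'

```text
t: 5.0
ee_pos: [556.7, 12.5, 56.6]
ee_rot: [0.078, -0.078, 0.703, -0.703]
contact_force: [-1.2, -0.2, 1.6]
finger_gap: 0.005
```

```bash
python3 mv.py -6 0 56; python3 - <<'E'
from h import *
c=env.camera("scene"); crop(c,"sc6.png",255,150,150,140,4)
c=env.camera("side"); crop(c,"si6.png",255,150,150,140,4)
c=env.camera("wrist"); cv2.imwrite("pics/w6.png",c["frame"][:,:,::-1])
E
```

```text
t 5.0 box-frame tcp -7.2 0.5 56.6 F -1.2 0.0 1.6 gap 0.0 rotmat x [-0.976 -0.219  0.   ]
target [558.   12.3  56. ] xyz [-0.0012  0.0006  0.0005] rot [ 0.01 -0.11  0.03]
```

View pics/sc6.png

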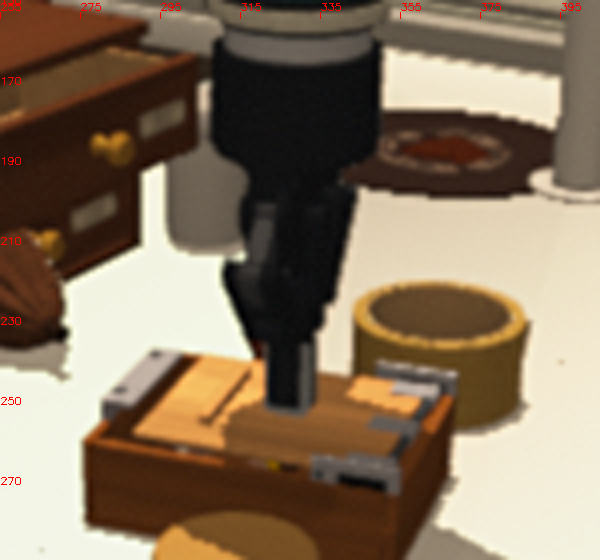

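View pics/w6.png

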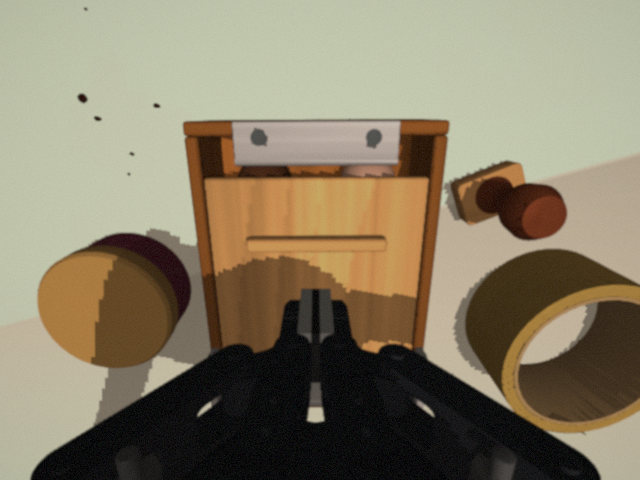

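Emit:
move_arm --rot '[[0,0,0],[0,0,0],[0,0,0]]' --xyz '[[0,0.001,0],[0,0.002,0],[0,0.002,0]]' --hand '[1,1,1]'

```text
t: 5.45
ee_pos: [557.1, 12.5, 55.6]
ee_rot: [-0.078, 0.078, -0.703, 0.703]
contact_force: [-2.6, 1.1, 9.8]
finger_gap: -0.004
```

```bash
python3 mv.py -6 0 56
```

```text
t 5.45 box-frame tcp -6.8 0.4 55.6 F -2.3 1.6 9.8 gap -0.0 rotmat x [-0.976 -0.219 -0.001]
target [558.   12.3  56. ] xyz [-0.0008 -0.0004  0.0004] rot [-0.01 -0.11 -0.03]
```

Emit:
move_arm --rot '[[0,0,0],[0,0,0],[0,0,0],[0,0,0],[0,0,0]]' --xyz '[[-0.003,0,0],[-0.006,0,0],[-0.009,0,0],[-0.012,0,0],[-0.012,0,0]]' --hand '[1,1,1,1,1]'

```text
t: 5.95
ee_pos: [569.3, 15.2, 55.7]
ee_rot: [-0.079, 0.078, -0.703, 0.703]
contact_force: [-1.0, 0.9, 8.5]
finger_gap: -0.002
```

```bash
python3 mv.py -6 0 56; python3 - <<'E'
from h import *
c=env.camera("scene"); crop(c,"sc7.png",255,190,150,100,4)
c=env.camera("wrist"); cv2.imwrite("pics/w7.png",c["frame"][:,:,::-1])
E
```

```text
t 5.95 box-frame tcp 5.7 0.4 55.7 F -0.8 1.1 8.5 gap -0.0 rotmat x [-0.976 -0.219 -0.001]
target [558.   12.3  56. ] xyz [ 0.0117 -0.0003  0.0004] rot [-0.01 -0.11 -0.08]
```

View pics/w7.png

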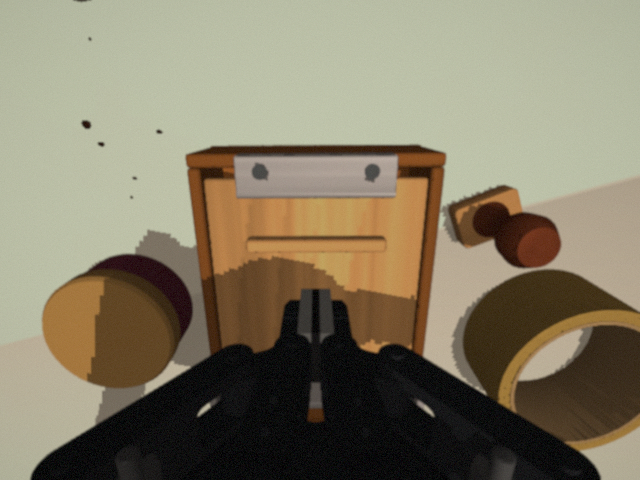

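View pics/sc7.png

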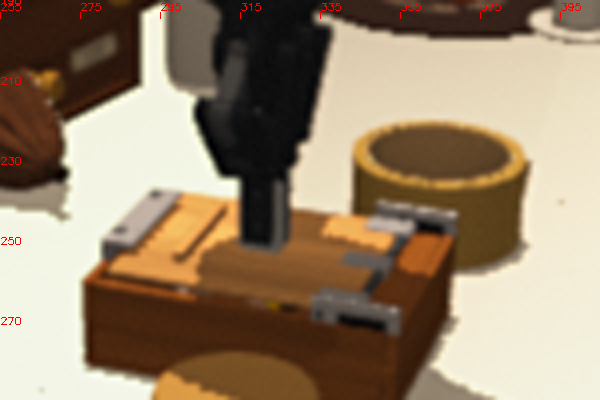

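Emit:
move_arm --rot '[[0,0,0],[0,0,0],[0,0,0],[0,0,0]]' --xyz '[[-0.001,0,0],[-0.002,0,0],[-0.003,0,0],[-0.003,0,0]]' --hand '[1,1,1,1]'

```text
t: 6.45
ee_pos: [571.3, 15.8, 55.6]
ee_rot: [-0.078, 0.078, -0.703, 0.703]
contact_force: [-2.2, -0.5, 9.0]
finger_gap: 0.0
```

```bash
python3 mv.py; python3 - <<'E'
from h import *
c=env.camera("wrist"); cv2.imwrite("pics/w8.png",c["frame"][:,:,::-1])
E
```

```text
t 6.45 box-frame tcp 7.8 0.4 55.6 F -2.2 -0.0 9.0 gap 0.0 rotmat x [-0.976 -0.22   0.   ]
```

View pics/w8.png

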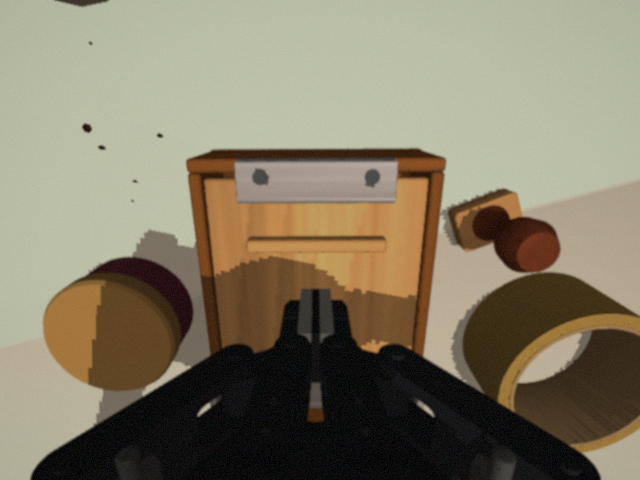

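Emit:
move_arm --rot '[[0,0,0],[0,0,0],[0,0,0],[0,0,0],[0,0,0]]' --xyz '[[0,-0.003,0],[0,-0.01,0],[0,-0.03,0],[0,-0.06,0],[0,-0.09,0]]' --hand '[1,1,1,1,1]'

```text
t: 7.0
ee_pos: [571.3, 15.8, 145.7]
ee_rot: [0.078, -0.078, 0.703, -0.703]
contact_force: [0.3, -0.2, 0.2]
finger_gap: 0.002
```

```bash
python3 mv.py; python3 - <<'E'
from h import *
c=env.camera("wrist"); cv2.imwrite("pics/w9.png",c["frame"][:,:,::-1])
c=env.camera("scene"); crop(c,"sc9.png",255,190,150,130,4)
c=env.camera("side"); crop(c,"si9.png",255,190,150,145,4)
E
```

```text
t 7.0 box-frame tcp 7.8 0.5 145.7 F 0.2 -0.2 0.2 gap 0.0 rotmat x [-0.976 -0.219  0.001]
```

View pics/w9.png

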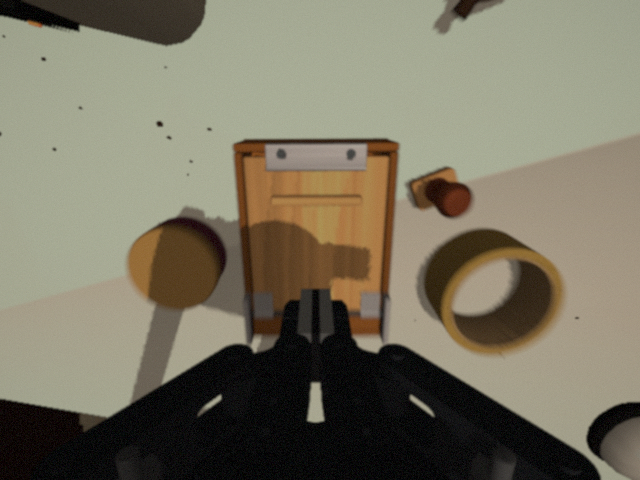

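View pics/sc9.png

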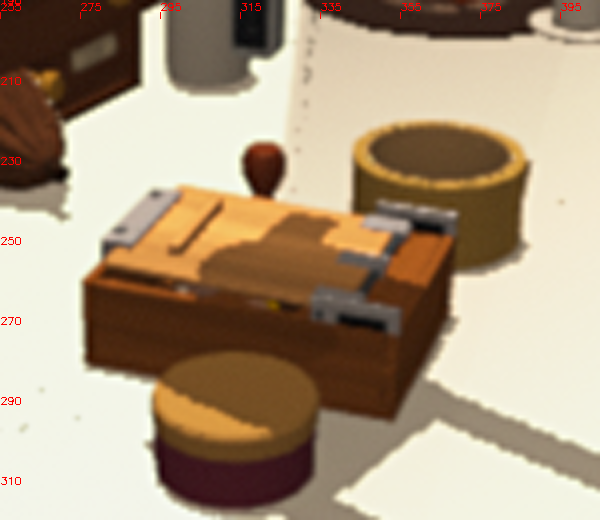

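View pics/si9.png

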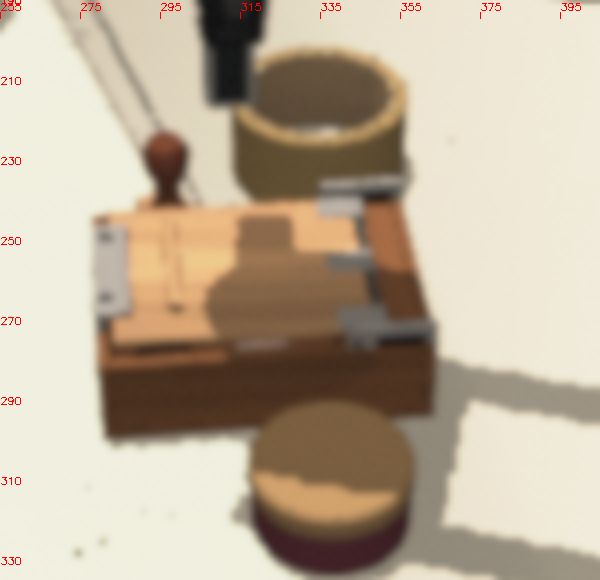

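The flap stays under the lip with the fingers 90 mm clear. The edge is at about row 155 and the lip edge at about row 171 in the wrist view, so the overlap is about 9 mm. The box and the things beside it are at their starting pixels. I'll let it settle briefly, then hand it in.

Emit:
move_arm --rot '[[0,0,0],[0,0,0],[0,0,0],[0,0,0],[0,0,0]]' --xyz '[[0,-0.02,0],[0,-0.04,0],[0,-0.05,0],[0,-0.05,0],[0,-0.05,0]]' --hand '[1,1,1,1,1]'

```text
t: 7.65
ee_pos: [571.0, 15.8, 193.9]
ee_rot: [0.078, -0.078, 0.703, -0.703]
contact_force: [-0.1, 0.5, 0.0]
finger_gap: -0.002
```

```bash
python3 - <<'E'
from h import *
c=env.camera("wrist"); crop(c,"w10.png",230,120,180,200,3)
E
```

```text
(no output)
```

View pics/w10.png

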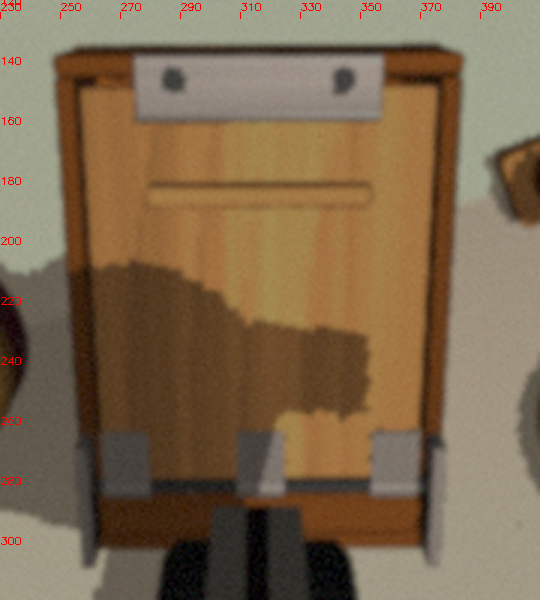

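The flap edge is at row 147 and the lip edge at row 160, at about 1.3 px/mm, which gives about 9–10 mm of overlap. It is holding.

```bash
python3 -c "
from bench import env
print(env.hand_in())"
```

```text
the job is handed in; nothing more can be done
None
```

The box is closed: the flap lies flat with its free edge about 9–10 mm under the steel lip, and it stayed there once I let go. I handed the job in at about 7.7 s; hand-in reports no verdict.

**What I did:** With shut fingertips I folded the flap over from the hinge side and pressed it flat with about 10 N. I then slid it about 14 mm forward, lifted straight up and stopped about 140 mm above it. The slide came from friction under the pressing fingertips, not from pushing the grip bar, which the fingers did not reach.

**Last checks:**
- **Contact:** the measured force was near zero after lifting clear.
- **Surroundings:** the box, tape roll, stamp and pastille tin showed no visible movement in the scene and side pictures.
- **Not measured:** I had no direct reading of the flap angle or slide. The overlap comes from the wrist pictures.
- **Disagreement:** the three cameras placed the box up to about 4 mm apart. I used a combined fit, and the contact height matched it to about 1 mm.

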